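# Cover the food tub, then hold the hidden bolt head

## Task

The bracket on the counter is being bolted up: the nut driver is running on its front nut, but bolt and nut just go round together. First press the loose lid of the food tub down until it sits level on the rim all round, so nothing falls in the food; then reach down into the narrow gap behind the bracket's front plate, grasp the bolt head between the fingers and hold it so that it stops turning. Finish while still holding the bolt head still, the lid still shut, and leave the bowl, pepper mill and bottle where they are.

Things in the scene. Friction and masses are not known exactly. Their poses are not given: they have to be found in the camera images.
- stand: Fixed steel bracket. Origin on the counter under the bolt head's centre; z up, x = bolt axis, from front to rear plate. Plates 100 mm long in y, 6 thick: front at x -26 mm, 150 high; rear at x +26, 122 high; the 46 mm gap between is open above and at its y ends; foot 120 x 120 x 8. Before the front plate a black nut driver in a cradle reaches to x -151, 144 high, 50 wide.
- bolt_head (a point): Centre of the steel hexagon bolt head in the gap between the plates, 120 mm above the counter. Hexagon 24 mm across flats (27.7 across corners), 22 mm long along the stand's x, 12 mm clear of each plate. Its frame turns with the bolt; x is the bolt axis.
- bolt (a joint): Angle of the bolt about the stand's x (rad). At 0 and every multiple of 1.047 two flats stand upright, facing the stand's +y and -y. The driver turns it on without end in the growing direction at about 0.14 rad/s with 0.1 N m; fingers closing on it along the stand's y turn it by themselves to the nearest flats.
- tub: Fixed white food tub, 136 (x) x 116 (y) mm, rim 90 mm above the counter. Origin at the centre of its underside, z up. It stands 190 to 220 mm to one side or the other of the bolt. The lid's clipped rear edge is at the tub's +x end, its free, raised edge at the -x end.
- lid_press (a point): Point on the middle of the lid's top face, 24 mm in from its free edge: the place to press down. x points from the free to the rear edge, z out of the top. It is 99 mm above the counter when the lid is seated. The white lid is 142 x 122 mm.
- lid (a joint): Tilt of the lid about its rear edge, which is already clipped to the rim (rad). 0 = seated level, larger = free edge higher. It is stiff and stays where it is left; pressing at lid_press takes about 6 N, and it meets a firm stop at 0.
- bowl: Bystander: loose steel bowl, 160 mm across, 75 mm high, on the other side of the bracket from the tub. Origin at the centre of its underside.
- mill: Bystander: black pepper mill, 54 mm diameter, 160 mm high, standing. Origin at the centre of its underside.
- pourer: Bystander: amber glass bottle, 56 mm diameter, 150 mm high, standing. Origin at the centre of its underside.

How it is judged (in metres and radians):
On the way:
1. the tub's lid is pressed down level (value of joint lid below 0.025 rad), for 0.2 s.
At the end, for the whole second after the job is handed in: The lid is within 0.025 rad of level; the bolt head is between the finger pads (grasp point within 20 mm of its centre), gripped with more than 8 N, and the bolt does not turn (less than 0.03 rad/s) through the last second (value of joint lid below 0.025 rad and contact force between the fingers and bolt above 8 N and distance between the grasp point and bolt_head below 0.02 m and velocity of joint bolt between -0.03 and 0.03 rad/s); the arm keeps its last pose, push and grip.
It fails at once if the bowl is pushed away or knocked over (distance of bowl from where it was at the start of the episode above 0.03 m or angle between bowl's own z axis and vertical above 0.5 rad).
It fails at once if the mill is pushed away or knocked over (distance of mill from where it was at the start of the episode above 0.03 m or angle between mill's own z axis and vertical above 0.5 rad).
It fails at once if the pourer is pushed away or knocked over (distance of pourer from where it was at the start of the episode above 0.03 m or angle between pourer's own z axis and vertical above 0.5 rad).
It also fails if it takes over 45 s, if anything falls off the work surface, if the arm or the gripper's body presses on something with over 40 N, if the wrist force passes 120 N, or if a joint passes its speed limit or range.

## Robot

A 7-joint arm with a two-finger parallel gripper is mounted at the origin on the work surface. World frame = base frame: x ahead of the robot, y to its left, z up, the work surface at z = 0. Lengths are in m, angles in degrees, forces in N, time in s.
With the tool pointing down it reaches from about 0.425 to 0.875 m from the base axis. Payload 4.7 kg.
Tool frame: the origin (TCP) lies at the very end of the fingers, on their centre line; the grasp point (between the pads) lies env.hold_point_z behind it (env.hold_point_z is the distance from the TCP to the grasp point, in m); z points along the fingers, y is the line along which they close (so a half turn about z gives the same grasp; the last joint's range is limited). The gripper opens to 87 mm and grips with 3 to 60 N. Pads are 19 mm wide; open, the fingers measure 117 mm over their backs; the gripper's body (75 mm by 190 mm) begins 51 mm behind the grasp point.
Start: joints at [68.36, 18.392, -4.016, 83.108, 1.295, 78.541, -3.26], TCP at [0.248, -0.601, 0.223] pointing down, gripper open.
Joint ranges: [-163.93, 163.93], [-17.29, 119.83], [-79.2, 71.16], [3.27, 140.29], [-89.18, 269.18], [5.43, 117.66], [-154.24, 154.24]. Speed limits (degrees/s): [147.25, 147.25, 180, 180, 180, 180, 180].

## Interface

Orientations are given as [roll, pitch, yaw] about the fixed x, y, z axes, in that order (R = Rz(yaw) Ry(pitch) Rx(roll)).
In Python, from cell import env gives the robot as it stands.
- The arm moves only by the shell command python3 -m jog 'ROWS' [FORCE]. ROWS is JSON, a list of rows, each an object with "dp": the shift along the tool's x, y, z in cm, a list of three; "twist": the turn about the tool's z in degrees; "fingers": the opening, from 0 (shut) to 1 (fully open). A call has 1 to 8 rows; each row is the pose to reach, as a shift and turn from the pose commanded when the call began, along the tool's axes at that moment; what a row does not reach only later rows make up. A row lasts 1/8 s, in which the tool goes at most 62.5 mm and 10.7 degrees, less where a joint would pass 70% of its speed; a pose out of reach is approached as far as the arm can. A call with a gripper value outside its range is refused whole. The fingers move at their own pace and stop on an object; FORCE is the grip in N (left out, the last holds). Time passes only in rows, so rows that repeat a pose let the fingers close. It gives the time, the measured TCP pose, the force, the opening and the grip force at its end, in the units of the state.
- env.get_obs(): the state, without advancing time (a new reading comes with each control period).
- env.read_camera(name): name is "scene" or "top"; returns a dict with "pixels" (420x560x3 uint8, blue, green, red), "depth" (420x560 float32, m along the optical axis (not along the pixel's ray), 0 where there is no reading), "fx", "fy", "cx", "cy" (pixels), "rvec" (rotation vector, rad) and "tvec" (3), from world to camera coordinates, as OpenCV has them. Camera axes: x right, y down, z forward; pixel columns grow to the right and rows downward; lengths in m; the calibration is good to about 2 mm. A picture is of the moment at which its call begins.
- env.sign_off(): hands the job in; it is judged then, once.
The state is a dict: "time_s": time; "qpos": joint angles; "joint_velocities": joint speeds; "effort": joint torques, N m; "tool_pos": TCP position; "tool_rot": TCP orientation; "force": force on the tool from outside, world axes, zero at the start; "wrist_torque": the same for the moment, N m; "grip_width": finger opening in m; "grasp_force": force on a finger pad.
Only numpy, scipy, OpenCV 4.12 (cv2) and the standard library are available. Lean on these libraries where they do the work, as an engineer would, in place of code of your own. Each camera call takes 0.05 s, during which the arm holds its last target. There are 200 camera calls.

## Working session

There is one attempt and no reset: what is moved stays moved. The work goes in short steps, Python scripts to look and compute and a shell command to move; the robot and the scene stay as the last step left them, time stands still between calls to the robot, and variables do not carry over. Pictures are saved under pics/ and viewed, at most 10 in all, crops included, and the job is handed in when it is done.

```bash
mkdir -p pics
cat > h.py <<'E'
import numpy as np,cv2
from cell import env
def cam(n):
    c=env.read_camera(n);R=cv2.Rodrigues(np.array(c["rvec"],float))[0];t=np.array(c["tvec"],float).ravel()
    d=c["depth"];v,u=np.mgrid[:d.shape[0],:d.shape[1]]
    P=np.stack([(u-c["cx"])/c["fx"]*d,(v-c["cy"])/c["fy"]*d,d],-1)
    W=(P-t)@R; W[d==0]=np.nan
    return c["pixels"],W,c,R,t
E
python3 - <<'E'
from h import *
for n in("scene","top"):
    p,W,c,R,t=cam(n);cv2.imwrite(f"pics/{n}0.png",p);np.savez(f"{n}0.npz",p=p,W=W);print(n,-R.T@t,np.isfinite(W[...,0]).mean())
print(env.get_obs(),env.hold_point_z)
E
```

```text
scene [1.20994971 0.01410773 0.81924781] 0.9960246598639456
top [ 3.62849774e-01 -1.21086328e-04  1.31089091e+00] 0.9959991496598639
{'time_s': 0.1, 'qpos': array([68.35836319, 18.4344313 , -4.01517795, 83.16864818,  1.29567085,
       78.54151291, -3.26050299]), 'joint_velocities': array([ 0.03558702, -0.05803623, -0.0264424 , -0.11427092,  0.08557792,
        0.01808212,  0.03708492]), 'effort': array([-9.35311255e-04, -4.92572236e+01, -4.06119442e-01, -3.13399172e+01,
       -6.41707680e-02,  3.95422813e-02,  9.05928755e-05]), 'tool_pos': array([ 0.24796833, -0.60029591,  0.22156872]), 'tool_rot': array([-1.79900678e+02,  6.31154278e-03,  2.24505485e+01]), 'force': array([0.53160215, 0.71031129, 0.89545418]), 'wrist_torque': array([0.01318385, 0.00125608, 0.00388686]), 'grasp_force': 0.0, 'grip_width': 0.08721302524394156} 0.0187
```

View pics/scene0.png

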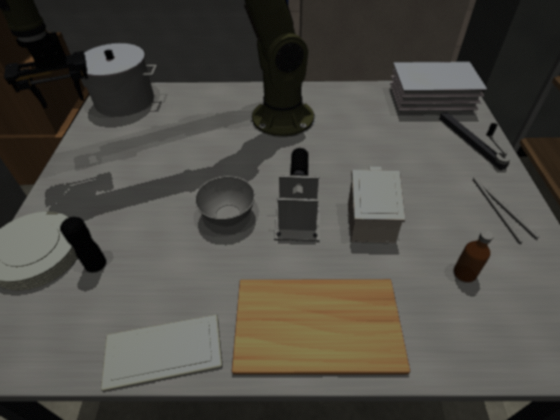

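View pics/top0.png

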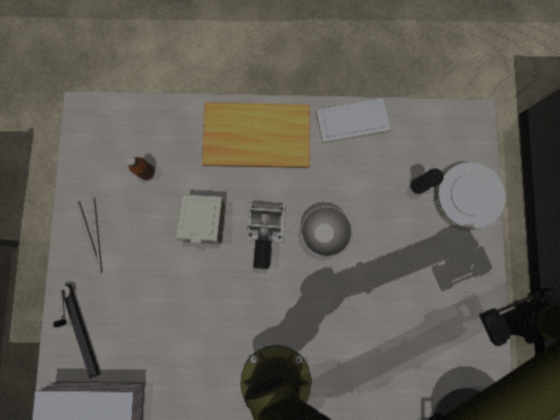

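The top view (up = world +x, left = +y) shows the bracket at about (266,221), its driver pointing at the robot at (262,252), the tub and lid at (200,218), the bowl at (326,229), the bottle at (141,169) and the mill at (427,181). Next I'll measure with depth.

Run:
```python
from h import *
for n,(u0,u1,v0,v1) in {"top":(235,300,190,275),"scene":(270,325,145,245)}.items():
    W=np.load(n+"0.npz")["W"][v0:v1,u0:u1].reshape(-1,3)
    print(n)
    for lo,hi in((.144,.156),(.116,.126),(.126,.136)):
        s=W[(W[:,2]>lo)&(W[:,2]<hi)]
        if len(s)<5: print(lo,len(s));continue
        r=cv2.minAreaRect((s[:,:2]*1000).astype(np.float32)); print(lo,len(s),np.round(np.median(s,0),4),np.round(r[0],1),np.round(r[1],1),round(r[2],1))
for n,(u0,u1,v0,v1) in {"top":(165,235,180,255),"scene":(340,415,160,250)}.items():
    W=np.load(n+"0.npz")["W"][v0:v1,u0:u1].reshape(-1,3)
    s=W[(W[:,2]>.085)&(W[:,2]<.2)]
    A=np.c_[s[:,:2],np.ones(len(s))];w=np.ones(len(s),bool)
    for _ in range(5):
        k=np.linalg.lstsq(A[w],s[w,2],rcond=None)[0];w=abs(A@k-s[:,2])<.004
    q=s[w];r=cv2.minAreaRect((q[:,:2]*1000).astype(np.float32))
    print(n,"lid",len(s),len(q),k,"tilt",np.hypot(*k[:2]),"dir",np.degrees(np.arctan2(-k[1],-k[0])),r,q[:,2].min(),q[:,2].max())
W=np.load("top0.npz")["W"]
for nm,(u0,u1,v0,v1) in dict(bowl=(295,358,198,262),bottle=(122,160,150,185),mill=(405,447,165,197)).items():
    s=W[v0:v1,u0:u1].reshape(-1,3);s=s[s[:,2]>.04];print(nm,np.round([s.min(0),s.max(0)],3).tolist())
p=np.load("top0.npz")["p"][180:280,160:300]
q=np.load("scene0.npz")["p"][140:250,260:420]
a=cv2.convertScaleAbs(cv2.resize(p,(560,400),interpolation=2),alpha=1.8);cv2.imwrite("pics/t1.png",a)
cv2.imwrite("pics/s1.png",cv2.convertScaleAbs(cv2.resize(q,(800,550),interpolation=2),alpha=1.8))
```

```text
top
0.144 173 [0.427  0.0476 0.1471] [416.7  47. ] [ 97.5 125.6] 86.6
0.116 117 [0.5254 0.0393 0.1227] [445.6  46.7] [ 97.8 172.6] 86.1
0.126 258 [0.4487 0.0417 0.1314] [440.5  36.3] [ 81.  178.4] 87.9
scene
0.144 167 [0.477  0.0471 0.1475] [433.4  29.9] [131.8  92.1] 17.1
0.116 309 [0.5123 0.0398 0.1212] [446.4  46.1] [ 99.1 175.1] 86.7
0.126 344 [0.4771 0.0448 0.1314] [435.1  57.1] [ 96.2 160.4] 74.1
top lid 1888 1580 [-0.26377801  0.00897802  0.24847448] tilt 0.26393075197657784 dir -1.9493830602808742 ((498.15692138671875, 240.27206420898438), (122.46562957763672, 147.55897521972656), 87.93174743652344) 0.09624605380246833 0.14078168163883442
scene lid 2566 2351 [-0.27401482  0.01416138  0.25127956] tilt 0.2743805097975821 dir -2.9584755724880343 ((500.0196838378906, 241.22052001953125), (122.39755249023438, 149.4857940673828), 87.44712829589844) 0.09426153810685406 0.136660752115434
bowl [[0.391, -0.229, 0.04], [0.549, -0.071, 0.083]]
bottle [[0.637, 0.417, 0.042], [0.691, 0.469, 0.156]]
mill [[0.592, -0.549, 0.04], [0.671, -0.44, 0.166]]
```

View pics/t1.png

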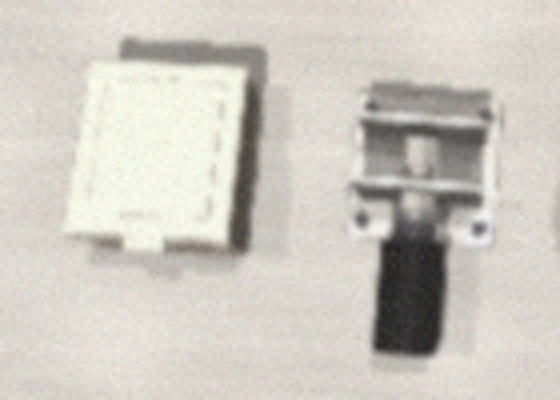

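View pics/s1.png

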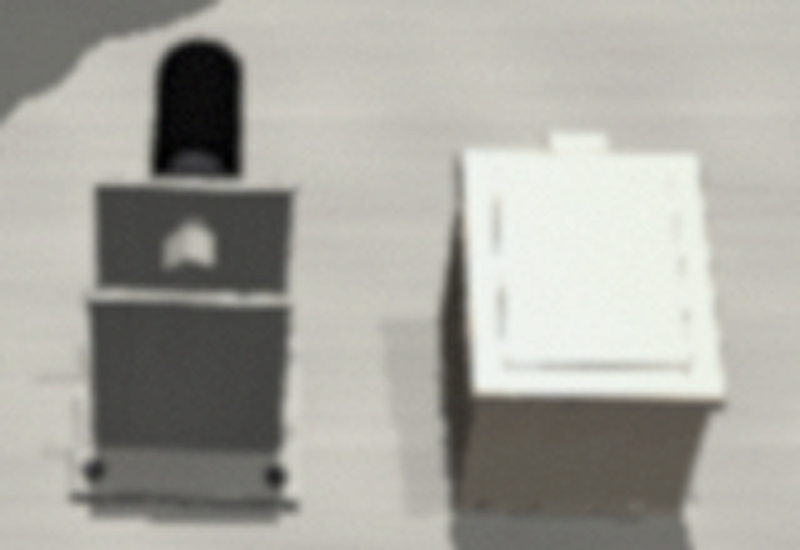

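The crops show the bracket turned slightly clockwise, with the bolt head between the plates at crop (420,153). The lid is tilted, its free edge and tab toward the robot at crop (145,235). I'll refine the bracket pose and work out the moves.

```bash
cat >> h.py <<'E'
def go(x,y,z,yaw,o=None):
    from scipy.spatial.transform import Rotation as Ro
    o=o or env.get_obs();R=Ro.from_euler("xyz",o["tool_rot"],degrees=True).as_matrix()
    d=R.T@(np.array([x,y,z])-o["tool_pos"])*100
    print("dp cm",np.round(d,2),"twist",round(o["tool_rot"][2]-yaw,2))
E
python3 - <<'E'
from h import *
for n,(u0,u1,v0,v1) in {"top":(235,300,190,245),"scene":(270,325,165,245)}.items():
    W=np.load(n+"0.npz")["W"][v0:v1,u0:u1].reshape(-1,3)
    for nm,lo,hi,a,b in(("front",.1465,.156,.445,.48),("rear",.1185,.127,.495,.535),("bolt",.118,.137,.464,.495)):
        s=W[(W[:,2]>lo)&(W[:,2]<hi)&(W[:,0]>a)&(W[:,0]<b)]
        if len(s)<5: print(n,nm,len(s));continue
        m=np.median(s,0);f=cv2.fitLine(s[:,:2].astype(np.float32),cv2.DIST_HUBER,0,.001,.001).ravel()
        print(n,nm,len(s),np.round(m,4),"mid",np.round((s.min(0)+s.max(0))/2,4),"ext",np.round(np.ptp(s,0),4),"yaw",round(np.degrees(np.arctan(-f[0]/f[1])),2))
go(.48,-.22,.24,0);go(.459,.243,.2,-2.5,dict(tool_pos=np.array([.48,-.22,.24]),tool_rot=[180,0,-2.5]))
E
```

```text
top front 69 [0.4764 0.0419 0.151 ] mid [0.4754 0.0434 0.1513] ext [0.0084 0.097  0.0094] yaw -2.91
top rear 66 [0.5282 0.038  0.1225] mid [0.5155 0.041  0.1227] ext [0.0359 0.0969 0.0084] yaw -3.19
top bolt 73 [0.4749 0.0399 0.1292] mid [0.4793 0.0382 0.1278] ext [0.0305 0.087  0.0162] yaw -4.06
scene front 79 [0.4772 0.0376 0.1493] mid [0.4744 0.0437 0.1495] ext [0.0111 0.0969 0.006 ] yaw -2.17
scene rear 140 [0.5284 0.0398 0.1216] mid [0.5153 0.0418 0.1227] ext [0.0383 0.098  0.0083] yaw -2.24
scene bolt 228 [0.4789 0.0453 0.1281] mid [0.4844 0.0443 0.1275] ext [0.0211 0.099  0.0189] yaw -3.21
dp cm [ 35.97 -26.29  -1.8 ] twist 22.45
dp cm [ -4.12 -46.16   4.  ] twist 0.0
```

```bash
python3 -m jog '[{"dp":[4.5,-3.3,-0.2],"twist":3,"fingers":0},{"dp":[9,-6.6,-0.5],"twist":6,"fingers":0},{"dp":[13.5,-9.9,-0.7],"twist":9,"fingers":0},{"dp":[18,-13.1,-1],"twist":12,"fingers":0},{"dp":[22.5,-16.4,-1.2],"twist":15,"fingers":0},{"dp":[27,-19.7,-1.4],"twist":18,"fingers":0},{"dp":[31.5,-23,-1.6],"twist":21,"fingers":0},{"dp":[36,-26.3,-1.8],"twist":25,"fingers":0}]'; python3 -c "
from h import *;go(.459,.243,.22,-2.5)"
```

```text
time_s: 1.1
tool_pos: [0.4809, -0.2185, 0.2404]
tool_rot: [180.0, 0.0, -2.7]
force: [0.5, -0.5, -0.8]
grip_width: 0.0154
grasp_force: 0.0
dp cm [ -4.35 -46.     2.03] twist -0.18
```

```bash
python3 -m jog '[{"dp":[-0.5,-5.8,0],"twist":0,"fingers":0},{"dp":[-1,-11.6,0],"twist":0,"fingers":0},{"dp":[-1.6,-17.4,0],"twist":0,"fingers":0},{"dp":[-2.1,-23,0],"twist":0,"fingers":0},{"dp":[-2.7,-29,0],"twist":0,"fingers":0},{"dp":[-3.3,-34.5,0.5],"twist":0,"fingers":0},{"dp":[-3.8,-40.3,1],"twist":0,"fingers":0},{"dp":[-4.4,-46,2],"twist":0,"fingers":0}]'; python3 -c "
from h import *;go(.456,.243,.099,-2.5)"
```

```text
time_s: 2.1
tool_pos: [0.4569, 0.2428, 0.2206]
tool_rot: [180.0, -0.1, -2.6]
force: [1.0, -0.3, 0.0]
grip_width: 0.0008
grasp_force: 0.0
dp cm [-0.11 -0.02 12.16] twist -0.09
```

```bash
python3 -m jog '[{"dp":[0,0,3],"twist":0,"fingers":0},{"dp":[0,0,6],"twist":0,"fingers":0},{"dp":[0,0,8],"twist":0,"fingers":0},{"dp":[0,0,9],"twist":0,"fingers":0},{"dp":[0,0,9.8],"twist":0,"fingers":0},{"dp":[0,0,10.5],"twist":0,"fingers":0},{"dp":[0,0,11],"twist":0,"fingers":0},{"dp":[0,0,11.5],"twist":0,"fingers":0}]'; python3 -m jog '[{"dp":[0,0,0.2],"twist":0,"fingers":0},{"dp":[0,0,0.4],"twist":0,"fingers":0},{"dp":[0,0,0.5],"twist":0,"fingers":0},{"dp":[0,0,0.5],"twist":0,"fingers":0}]'
```

```text
time_s: 3.1
tool_pos: [0.4563, 0.2419, 0.1063]
tool_rot: [180.0, 0.1, -2.5]
force: [-3.9, -0.5, 6.0]
grip_width: 0.0006
grasp_force: 3.0
time_s: 3.6
tool_pos: [0.4565, 0.2418, 0.1012]
tool_rot: [-180.0, 0.0, -2.5]
force: [-2.3, 0.5, 3.9]
grip_width: 0.0004
grasp_force: 1.6
```

Still about 6 N and moving, so the stop isn't reached yet. Continue gently.

```bash
python3 -m jog '[{"dp":[0,0,0.1],"twist":0,"fingers":0},{"dp":[0,0,0.2],"twist":0,"fingers":0},{"dp":[0,0,0.3],"twist":0,"fingers":0},{"dp":[0,0,0.3],"twist":0,"fingers":0}]'
```

```text
time_s: 4.1
tool_pos: [0.4566, 0.2419, 0.0992]
tool_rot: [180.0, 0.0, -2.5]
force: [-6.2, -1.9, 13.4]
grip_width: 0.0006
grasp_force: 6.7
```

```bash
python3 -m jog '[{"dp":[0,0,0.1],"twist":0,"fingers":0},{"dp":[0,0,0.2],"twist":0,"fingers":0},{"dp":[0,0,0.2],"twist":0,"fingers":0},{"dp":[0,0,0.2],"twist":0,"fingers":0}]' && python3 -m jog '[{"dp":[0,0,-2],"twist":0,"fingers":0},{"dp":[0,0,-6],"twist":0,"fingers":0},{"dp":[0,0,-10],"twist":0,"fingers":0},{"dp":[0,0,-12],"twist":0,"fingers":0}]'
python3 - <<'E'
from h import *
p,W,*_=cam("scene");s=W[160:250,340:415].reshape(-1,3);s=s[(s[:,2]>.085)&(s[:,2]<.13)]
A=np.c_[s[:,:2],np.ones(len(s))];w=np.ones(len(s),bool)
for _ in range(6):
    k=np.linalg.lstsq(A[w],s[w,2],rcond=None)[0];w=abs(A@k-s[:,2])<.004
print(k,w.sum(),len(s),[A[w,0].min(),A[w,0].max()], k@[.456,.242,1])
go(.5025,.0424,.22,-2.7)
E
```

```text
time_s: 4.6
tool_pos: [0.4566, 0.2419, 0.0989]
tool_rot: [179.9, 0.0, -2.5]
force: [-10.4, -3.5, 26.0]
grip_width: 0.0005
grasp_force: 13.0
time_s: 5.1
tool_pos: [0.4585, 0.2417, 0.2184]
tool_rot: [-179.9, -0.3, -2.6]
force: [0.1, 0.7, -0.4]
grip_width: 0.0007
grasp_force: 0.0
[-1.74157392e-04  1.57984153e-06  9.81776463e-02] 1932 2075 [np.float64(0.41968171356603934), np.float64(0.5743602824842338)] 0.09809861282515789
dp cm [ 5.2  19.77  0.02] twist 0.12
```

The lid measures level at z 0.098. Next, move over the bolt with the fingers open.

```bash
python3 -m jog '[{"dp":[1.3,5,0],"twist":0,"fingers":1},{"dp":[2.6,10,0],"twist":0,"fingers":1},{"dp":[3.9,15,0],"twist":0,"fingers":1},{"dp":[5.2,19.8,0],"twist":0,"fingers":1},{"dp":[5.2,19.8,0],"twist":0,"fingers":1},{"dp":[5.2,19.8,0],"twist":0,"fingers":1},{"dp":[5.2,19.8,0],"twist":0,"fingers":1}]'
python3 - <<'E'
from h import *
p,W,*_=cam("scene");cv2.imwrite("pics/s2.png",cv2.convertScaleAbs(cv2.resize(p[100:250,240:420],(720,600),interpolation=2),alpha=1.8))
go(.5025,.0424,.101,-2.7)
E
```

```text
time_s: 6.02
tool_pos: [0.4999, 0.0428, 0.2155]
tool_rot: [-180.0, -0.0, -2.4]
force: [0.7, 0.1, 0.1]
grip_width: 0.0624
grasp_force: 0.0
dp cm [ 0.26  0.03 11.45] twist 0.31
```

View pics/s2.png

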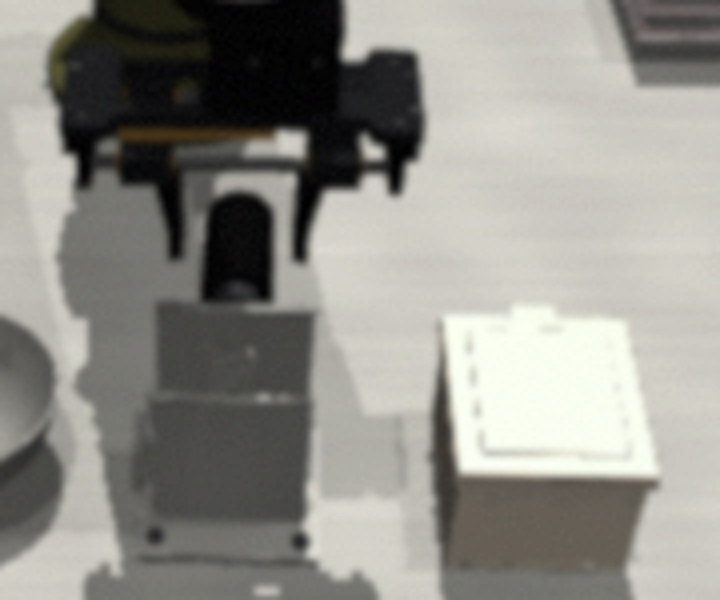

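The picture shows the gripper with open fingers (tips at (175,258) and (300,258)) straddling the bracket centreline, and the lid seated flat. Descend with round steps and x corrected.

```bash
python3 -m jog '[{"dp":[0.3,0,1],"twist":0.3,"fingers":1},{"dp":[0.3,0,3],"twist":0.3,"fingers":1},{"dp":[0.3,0,5],"twist":0.3,"fingers":1},{"dp":[0.3,0,6.5],"twist":0.3,"fingers":1},{"dp":[0.3,0,8],"twist":0.3,"fingers":1},{"dp":[0.3,0,9.5],"twist":0.3,"fingers":1},{"dp":[0.3,0,10.5],"twist":0.3,"fingers":1},{"dp":[0.3,0,11.4],"twist":0.3,"fingers":1}]';  python3 -c "
from h import *;go(.5025,.0424,.101,-2.7)"
```

```text
time_s: 7.08
tool_pos: [0.5032, 0.041, 0.101]
tool_rot: [180.0, -0.0, -2.9]
force: [1.1, 0.6, -0.9]
grip_width: 0.0868
grasp_force: 0.0
dp cm [-0.08 -0.13  0.  ] twist -0.15
```

```bash
python3 -m jog '[{"dp":[0,-0.1,0],"twist":0,"fingers":0.7},{"dp":[0,-0.1,0],"twist":0,"fingers":0.5},{"dp":[0,-0.1,0],"twist":0,"fingers":0.3},{"dp":[0,-0.1,0],"twist":0,"fingers":0},{"dp":[0,-0.1,0],"twist":0,"fingers":0},{"dp":[0,-0.1,0],"twist":0,"fingers":0},{"dp":[0,-0.1,0],"twist":0,"fingers":0},{"dp":[0,-0.1,0],"twist":0,"fingers":0}]' 35; python3 -m jog '[{"dp":[0,0,0],"twist":0,"fingers":0},{"dp":[0,0,0],"twist":0,"fingers":0},{"dp":[0,0,0],"twist":0,"fingers":0},{"dp":[0,0,0],"twist":0,"fingers":0},{"dp":[0,0,0],"twist":0,"fingers":0},{"dp":[0,0,0],"twist":0,"fingers":0},{"dp":[0,0,0],"twist":0,"fingers":0},{"dp":[0,0,0],"twist":0,"fingers":0}]'
```

```text
time_s: 8.07
tool_pos: [0.5031, 0.0415, 0.1015]
tool_rot: [180.0, 0.0, -2.9]
force: [-0.5, -1.1, -0.4]
grip_width: 0.0248
grasp_force: 34.2
time_s: 9.07
tool_pos: [0.5032, 0.0416, 0.1015]
tool_rot: [180.0, -0.0, -2.9]
force: [-0.1, -5.0, 1.5]
grip_width: 0.025
grasp_force: 34.1
```

Gripped at the flats' width. Check that it holds steady over time.

```bash
for i in 1 2; do python3 -m jog '[{"dp":[0,0,0],"twist":0,"fingers":0},{"dp":[0,0,0],"twist":0,"fingers":0},{"dp":[0,0,0],"twist":0,"fingers":0},{"dp":[0,0,0],"twist":0,"fingers":0},{"dp":[0,0,0],"twist":0,"fingers":0},{"dp":[0,0,0],"twist":0,"fingers":0},{"dp":[0,0,0],"twist":0,"fingers":0},{"dp":[0,0,0],"twist":0,"fingers":0}]' 45; python3 -c "
from h import *;o=env.get_obs();print(o['grip_width'],o['wrist_torque'],o['force'])"; done
python3 - <<'E'
from h import *
for n in("scene","top"):
  p,W,*_=cam(n);a,b=((160,250),(340,415)) if n=="scene" else ((190,250),(170,230))
  s=W[a[0]:a[1],b[0]:b[1]].reshape(-1,3);s=s[(s[:,2]>.085)&(s[:,2]<.13)]
  print(n,len(s),np.polyfit(s[:,0],s[:,2],1))
  if n=="scene":cv2.imwrite("pics/s3.png",cv2.convertScaleAbs(cv2.resize(p[120:270,180:360],(720,600),interpolation=2),alpha=1.8))
E
```

```text
time_s: 10.07
tool_pos: [0.5031, 0.0416, 0.1015]
tool_rot: [180.0, 0.0, -2.9]
force: [-1.3, -5.0, 2.7]
grip_width: 0.025
grasp_force: 43.8
0.025022904111094146 [-0.93130764  0.25588049 -0.02198625] [-1.31654593 -4.97848759  2.73221007]
time_s: 11.08
tool_pos: [0.5032, 0.0416, 0.1015]
tool_rot: [180.0, 0.0, -2.9]
force: [-0.7, -5.0, 2.3]
grip_width: 0.0246
grasp_force: 43.8
0.024649258620953178 [-0.95258165  0.20374916 -0.00432512] [-0.68316828 -5.02048887  2.31540434]
scene 2080 [-0.01246106  0.10395034]
top 1890 [0.00398147 0.09689217]
```

View pics/s3.png

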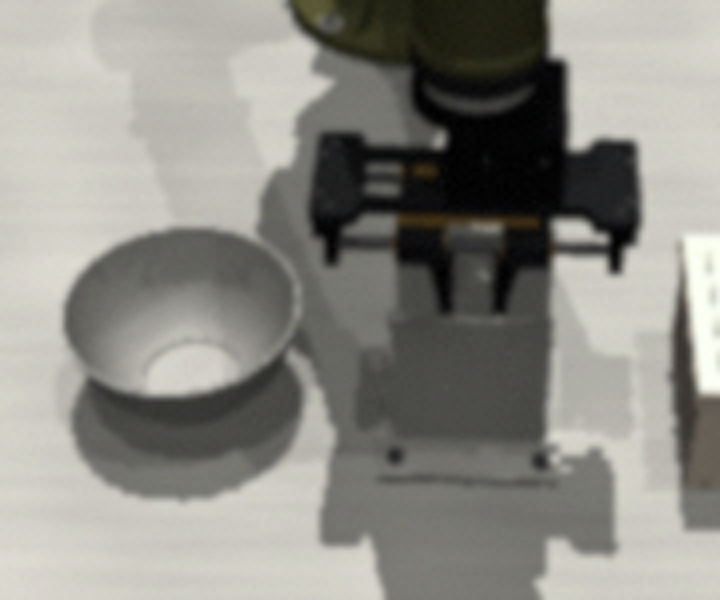

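The picture shows both fingers down in the gap ((445,300) and (505,300)) with the bolt head between them. The bowl is untouched, and grip width and wrench have been steady for 3 s. Handing in.

```bash
python3 -c "
from cell import env;print(env.sign_off())"
```

```text
the job is handed in; nothing more can be done
None
```

The job is handed in after about 11 s of robot time: the lid measured level and the bolt head was held at about 44 N with steady grip width and wrist force for 3 s; the arm kept clear of the bowl, mill and bottle, and no verdict was returned.

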